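# Put the bearing away in the push-to-open drawer

### The job

The larger of the two bearings lying on top of the small drawer unit belongs in its drawer: press the handle-less drawer front in until the catch lets go and the drawer springs out, lay the bearing flat in it, then push the drawer home until the catch holds it flush again. Press gently and feel for the end of the travel, never harder than 20 N, do not drop or ram the bearing, and leave everything else where it lies.

Things in the scene. Friction and masses are not known exactly. Their poses are not given: they have to be found in the camera images.
- case: Grey sheet-metal case of the drawer unit, fixed on four 14 mm feet: 190 mm wide (y), 240 deep (x), flat top 76 above the bench. Origin: on the bench below the middle of the drawer front's outer face when latched; x points into the case, y left, z up. Side walls end at x = 0; the top plate begins at x = 30 mm, so an upright finger can follow the front in by 28 mm.
- drawer: Drawer: steel front without handle, 168 mm wide, 20 to 70 mm above the bench, 14 thick; behind it a tray 132 mm long (x) and 156 wide (y) inside, walls to 56 mm above the bench. Origin and axes are the case's when latched; slides along x. A spring drives it outward: 5 N at flush, 2 N fully out; damped, about 1 s to come out (pushing at 30 mm/s costs 0.6 N more).
- drawer_slide (a joint): Drawer travel in m: 0 latched flush, 0.095 sprung out, negative pressed in beyond flush. Catch: press in and let go, and it springs out; press in again from outside and let go, and it holds at 0. It switches 6 to 18 mm (opening) or 5 to 17 mm (closing) beyond flush, differing unseen from unit to unit, at a push of 6 to 9 N; pressed less, it falls back.
- front_face (a point): Centre of the front's outer face, 45 mm above the bench, on the 60 x 22 mm dark pad where one presses; moves with the drawer; axes as the case. Just past the point where the catch switches, 1 to 3 mm deeper, a buffer is felt that stiffens by about 4 N per mm: at 13 to 16 N in all (sideways rubbing of the finger included) the catch has surely switched, above 20 N it counts as broken.
- drawer_floor (a point): Centre of the tray's inner floor, 80 mm behind the front's outer face, 24 mm above the bench; moves with the drawer; axes as the case. The part open from above with the drawer out runs from x = -66 to +45 mm about this point.
- big_bearing: The larger ball bearing, steel with dark seals: 52 mm across, 15 mm thick, 0.13 kg, lying flat on the case's top, in the left or right half of its front part. Origin: centre of its underside; z is its axis.
- big_bearing_mid (a point): Centre of the larger bearing, half-way up (7.5 mm above its underside).
- small_bearing: The smaller ball bearing, 42 mm across, 12 mm thick, lying flat on the case's top beside the larger; stays there. Origin: centre of its underside.
- tape_measure: Yellow tape measure, 67 x 84 x 29 mm, on the rear of the case's top; bystander. Origin: centre of its underside.
- marker: Marker pen, 130 mm long, 14 mm thick, on the rear of the case's top; bystander. Origin: centre of its underside.
- coupler: Steel air coupler, 60 mm long, 25 mm thick, on the bench to the right of the drawer; bystander. Origin: centre of its underside.
Things that resemble listed ones, but are neither listed nor needed, are in the scene too. What is shaped like the big_bearing but green or purple is not meant.

How it is judged:
By the outcome, as a careful person would: the job done as asked, in the order asked, and still so for the second after the job is handed in, with the robot touching nothing.
It also fails if it takes over 69 s, if anything falls off the work surface, if the arm or the gripper's body presses on something with over 40 N, if the wrist force passes 120 N, or if a joint passes its speed limit or range.

### The arm

A 6-joint arm with a two-finger parallel gripper is mounted at the origin on a cart in front of the work surface, level with it; the furniture and walls round the work are solid. World frame = base frame: x ahead of the robot, y to its left, z up, the work surface at z = 0. Lengths are in m, angles in rad, forces in N, time in s.
With the tool pointing down it reaches from about 0.35 to 0.975 m from the base axis. Payload 4.9 kg.
Tool frame: the origin (TCP) lies at the very end of the fingers, on their centre line; the grasp point (between the pads) lies 19 mm behind it; y points along the fingers, z is the direction in which the jaws open and shut, and the axes are right-handed (so a half turn about y gives the same grasp; the last joint's range is limited). The gripper opens to 85 mm and grips with 20 to 120 N. Pads are 22 mm wide; open, the fingers measure 114 mm over their backs; the gripper's body (76 mm by 85 mm) begins 54 mm behind the grasp point. The pads swing forward as they close: fully open they stand 13 mm farther back than shut.
Start: joints at [-1.396, 0.053, 1.613, -0, 1.476, -0.119], TCP at [0.181, -0.598, 0.231] pointing down, gripper open.
Joint ranges: [-3.01, 3.01], [-1.01, 2.22], [0.06, 2.58], [-1.02, 4.17], [0.09, 2.62], [-3.14, 3.14]. Speed limits (rad/s): [2.57, 2.57, 3.14, 3.14, 3.14, 3.14].

### API

Orientations are given as a rotation vector (axis times angle).
In Python, from station import ctrl gives the robot as it stands.
- The arm moves only by the tool arm_command, never from a script. Its argument "steps" is a list of rows, each a list of 3 entries, a list of its own where there are three numbers: the shift along the tool's x, y, z in m, then the turn, a rotation vector about the tool's x, y, z in degrees, then the opening, from 0 (shut) to 1 (fully open). In form: [[[dx, dy, dz], [ax, ay, az], gripper], ...]. A call has 1 to 5 rows; each row is the pose to reach, as a shift and turn from the pose measured when the call began, along the tool's axes at that moment; what a row does not reach only later rows make up. A row lasts 1/10 s, in which the tool goes at most 50 mm and 8.59 degrees, less where a joint would pass 70% of its speed; a pose out of reach is approached as far as the arm can. A call with a gripper value outside its range is refused whole. The fingers move at their own pace and stop on an object; "force" is the grip in N (left out, the last holds). Time passes only in rows, so rows that repeat a pose let the fingers close. It gives the time, the measured TCP pose, the force and the opening at its end, in the units of the state.
- ctrl.get_obs(): the state, without advancing time (a new reading comes with each control period).
- ctrl.get_image(name): name is "scene" or "top"; returns a dict with "img" (420x560x3 uint8, red, green, blue), "camera_matrix" (3x3 intrinsics, pixels), "world_from_camera" (4x4, takes a point from camera to world coordinates). Camera axes: x right, y up, looking along -z (the intrinsics and any distortion apply to the point x, -y, -z); pixel columns grow to the right and rows downward; lengths in m; the calibration is good to about 2 mm. A picture is of the moment at which its call begins. There is no depth.
- ctrl.finish_job(): hands the job in, once; it reports no verdict.
Trained networks look in a picture, given as the dict that the camera call returned (one of the last four; its "shot" number tells which), for a name from the list of things; names that differ only in an ending like _2 or _b are one class to them, and where a whole thing is asked for, a point or a joint stands for the part that bears it (a point fixed in the world has none). Each returns a list of dicts, best first, with "confidence" (0 to 1); they miss things now and then, are a little off and sometimes report something else, mostly with a low value. They report only what shows in the picture. A call takes as long as a camera call. They do not tell look-alikes from the thing itself.
- ctrl.boxes_of(picture, name): "position" ([row, column] in pixels, amid what is visible of it).
The state is a dict: "t": time; "q": joint angles; "dq": joint speeds; "effort": joint torques, N m; "tool_pos": TCP position; "tool_rot": TCP orientation; "contact_force": force on the tool from outside, world axes, zero at the start; "wrist_torque": the same for the moment, N m; "opening": finger opening in m.
Only numpy, scipy, OpenCV 4.12 (cv2) and the standard library are available. Lean on these libraries where they do the work, as an engineer would, in place of code of your own. Each camera call takes 0.05 s, during which the arm holds its last target.

## Working session

There is one attempt and no reset: what is moved stays moved. The work goes in short steps, Python scripts to look and compute and a tool call to move; the robot and the scene stay as the last step left them, time stands still between calls to the robot, and variables do not carry over. Pictures are saved under pics/ and viewed, and the job is handed in when it is done.

Besides the shell and the picture viewer there is one more tool, called after "Call:" as name(argument=value, ...), one argument or row to a line, values as JSON. arm_command: Moves the arm, as the interface text tells. Its arguments: {"type":"object","properties":{"steps":{"type":"array"},"force":{"type":"number"}},"required":["steps"]}

```bash
mkdir -p pics; ls
cat > h.py <<'E'
from station import ctrl
import numpy as np, cv2
from scipy.spatial.transform import Rotation as R
def save(p,n): cv2.imwrite('pics/'+n,p["img"][:,:,::-1])
def ray(p,rc):
    K=np.array(p["camera_matrix"]);T=np.array(p["world_from_camera"])
    r,c=rc
    d=np.array([(c-K[0,2])/K[0,0],-(r-K[1,2])/K[1,1],-1.0])
    return T[:3,3],T[:3,:3]@d
def at_z(p,rc,z):
    o,d=ray(p,rc);return o+d*(z-o[2])/d[2]
def proj(p,X):
    K=np.array(p["camera_matrix"]);T=np.array(p["world_from_camera"])
    c=T[:3,:3].T@(np.array(X)-T[:3,3]);
    return (K[1,2]-K[1,1]*c[1]/-c[2], K[0,2]+K[0,0]*c[0]/-c[2])
E
python3 - <<'E'
from h import *
o=ctrl.get_obs();print(o)
for n in("top","scene"):
    p=ctrl.get_image(n);save(p,n+"0.png")
    print(n,[k for k in p],p["camera_matrix"],p["world_from_camera"])
    for m in("big_bearing","small_bearing","case","front_face","drawer"):
        for b in ctrl.boxes_of(p,m)[:4]:print(m,b)
E
```

```text
pics
{'t': 0.0, 'q': array([-1.39595526e+00,  5.33195225e-02,  1.61431892e+00, -8.52888346e-06,
        1.47600153e+00, -1.18983610e-01]), 'dq': array([ 2.86279379e-03,  2.70171747e-04, -2.26621986e-05, -1.36778223e-04,
       -1.41988116e-03, -1.06416930e-03]), 'effort': array([-1.58055245e-04, -3.93681979e+01, -3.70174634e+01, -8.26170390e-05,
        7.07065308e-03, -2.81567665e-06]), 'tool_pos': array([ 0.18090624, -0.59758313,  0.23007128]), 'tool_rot': array([-0.30543107,  2.06568916, -2.06142055]), 'contact_force': array([-0.62502024,  0.87980217, -0.04251898]), 'wrist_torque': array([-0.04528152, -0.00886985, -0.02544317]), 'opening': 0.08519143172295217}
top ['img', 'camera_matrix', 'world_from_camera', 'shot'] [[412.13711277   0.         278.39404662]
 [  0.         412.13711277 214.36172451]
 [  0.           0.           1.        ]] [[ 0.01751971  0.99353544 -0.1121623   0.46109917]
 [-0.99983206  0.01680559 -0.00730921  0.01000967]
 [-0.005377    0.11227152  0.99366302  0.91898751]
 [ 0.          0.          0.          1.        ]]
big_bearing {'position': [321.8, 257.1
[... 661 characters left out ...]
8852466]
 [ 0.93611459 -0.13150703  0.32618305  0.40227898]
 [-0.00886887  0.91833766  0.39569848  0.56398303]
 [ 0.          0.          0.          1.        ]]
big_bearing {'position': [227.9, 266.0], 'confidence': 0.72}
big_bearing {'position': [210.9, 324.4], 'confidence': 0.63}
big_bearing {'position': [199.1, 266.1], 'confidence': 0.47}
small_bearing {'position': [226.0, 315.5], 'confidence': 0.6}
small_bearing {'position': [221.3, 298.9], 'confidence': 0.58}
case {'position': [269.9, 289.4], 'confidence': 0.93}
front_face {'position': [220.1, 290.3], 'confidence': 0.66}
front_face {'position': [227.7, 316.4], 'confidence': 0.48}
drawer {'position': [218.0, 294.5], 'confidence': 0.53}
```

View pics/top0.png

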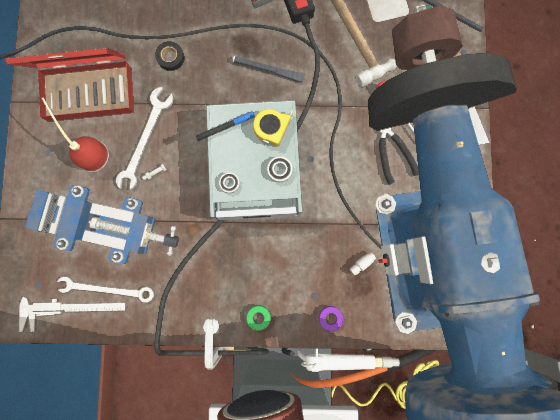

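View pics/scene0.png

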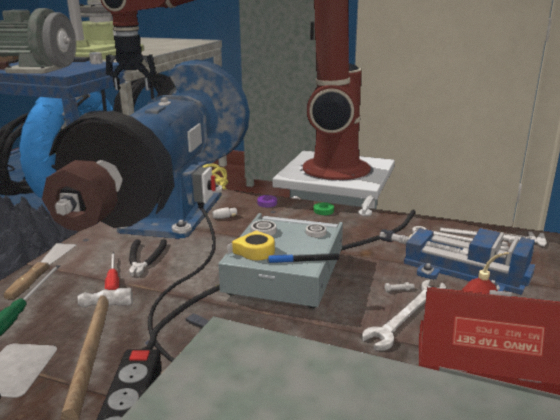

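Run:
```python
import cv2
i=cv2.imread('pics/top0.png')[80:240,170:340];cv2.imwrite('pics/top0c.png',cv2.resize(i,None,fx=3.7,fy=3.7,interpolation=cv2.INTER_CUBIC))
```

```text
(no output)
```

View pics/top0c.png

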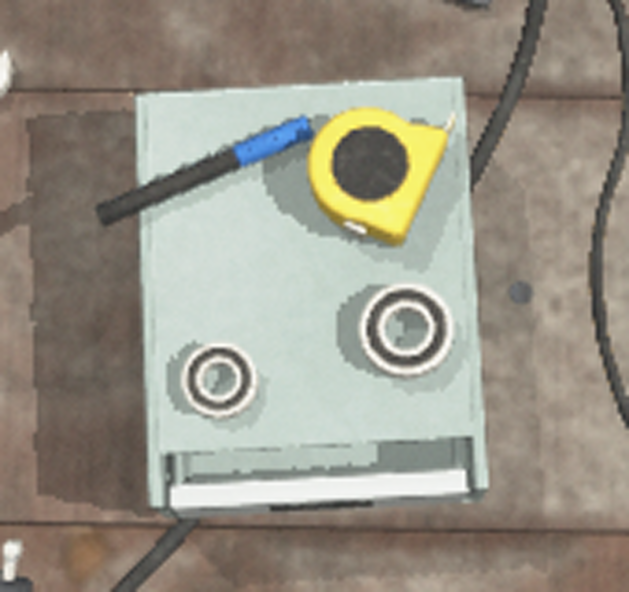

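Run:
```python
from h import *
p=ctrl.get_image("top");q=ctrl.get_image("scene")
f=lambda x,y:(80+y/3.7-.5+.135,170+x/3.7-.5+.135)
pts={k:at_z(p,f(*v),.076) for k,v in dict(bl=(137,95),br=(463,78),fl=(152,508),fr=(487,497)).items()}
for k,v in pts.items():print(k,v.round(4))
n=lambda a,b:np.linalg.norm(pts[a]-pts[b])
print(n('bl','br'),n('fl','fr'),n('bl','fl'),n('br','fr'))
for a,b in(('fl','bl'),('fr','br')):
    d=pts[b]-pts[a];print('yaw',np.degrees(np.arctan2(d[1],d[0])))
d=pts['fl']-pts['fr'];print('yaw',np.degrees(np.arctan2(-d[0],d[1])))
d=pts['bl']-pts['br'];print('yaw',np.degrees(np.arctan2(-d[0],d[1])))
print('big',at_z(p,f(406,330),.091),at_z(p,(168.9,275.4),.0835),'small',at_z(p,f(219,380),.088))
print('front top edge L,R',at_z(p,f(171,508),.07),at_z(p,f(467,496),.07),'padtop',at_z(p,f(272,509),.056),at_z(p,f(372,503),.056))
for rc in((227.9,266.0),):print('scene big',at_z(q,rc,.0835))
cv2.imwrite('pics/sc.png',cv2.resize(q["img"][190:320,200:370,::-1],None,fx=4,fy=4,interpolation=cv2.INTER_CUBIC))
o=ctrl.get_obs();M=R.from_rotvec(o['tool_rot']).as_matrix();print(M.round(3))
```

```text
bl [0.7867 0.1726 0.076 ]
br [ 0.7997 -0.0143  0.076 ]
fl [0.5486 0.1554 0.076 ]
fr [ 0.5579 -0.0308  0.076 ]
0.1873964070389159 0.18649058232057258 0.23878165540671833 0.242423700664538
yaw 4.129095045586478
yaw 3.904373383962407
yaw 2.8617910883726485
yaw 3.980991747702409
big [0.64840437 0.01575693 0.091     ] [0.64980787 0.02399616 0.0835    ] small [0.61918905 0.11880798 0.088     ]
front top edge L,R [0.54937496 0.14581676 0.07      ] [ 0.55894601 -0.01990495  0.07      ] padtop [0.55123364 0.09049159 0.056     ] [0.55563368 0.03362497 0.056     ]
scene big [0.64598655 0.02122324 0.0835    ]
[[-0.957  0.     0.29 ]
 [-0.29  -0.    -0.957]
 [-0.    -1.     0.   ]]
```

View pics/sc.png

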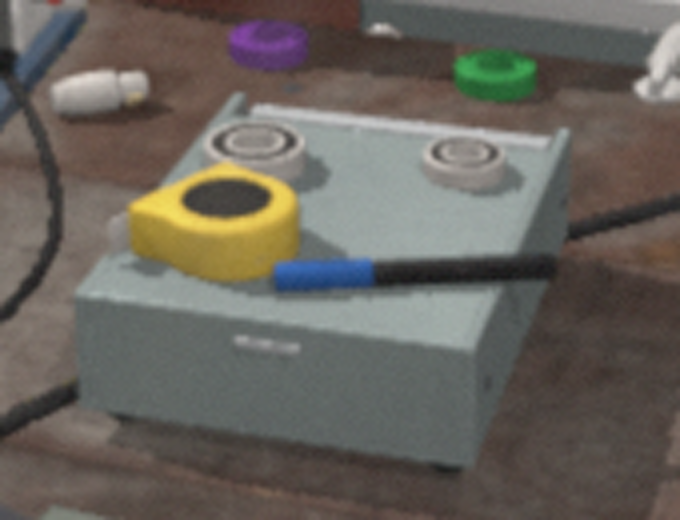

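Run:
```python
from h import *
p=ctrl.get_image("top");q=ctrl.get_image("scene")
a=cv2.resize(q["img"][0:250,0:280,::-1],None,fx=2,fy=2);b=p["img"][200:420,330:560,::-1]
cv2.imwrite('pics/g1.png',a);cv2.imwrite('pics/g2.png',cv2.resize(b,None,fx=2.5,fy=2.5))
print('start tcp in scene',proj(q,[.181,-.598,.23]))
for rc in ((60,212),(75,130)):
  o,d=ray(q,rc)
  for x in (.1,.15,.2,.3,.4,.5,.6,.7,.8):
    X=o+d*(x-o[0])/d[0];print(rc,X.round(3),np.round(proj(p,X)))
```

```text
start tcp in scene (np.float64(94.35725465797994), np.float64(132.8642429191934))
(60, 212) [ 0.1   -0.363  0.331] [543. 560.]
(60, 212) [ 0.15  -0.337  0.339] [505. 542.]
(60, 212) [ 0.2   -0.312  0.347] [467. 524.]
(60, 212) [ 0.3   -0.26   0.362] [390. 487.]
(60, 212) [ 0.4   -0.209  0.378] [312. 450.]
(60, 212) [ 0.5   -0.157  0.394] [233. 412.]
(60, 212) [ 0.6   -0.106  0.409] [152. 374.]
(60, 212) [ 0.7   -0.054  0.425] [ 70. 335.]
(60, 212) [ 0.8   -0.003  0.441] [-13. 296.]
(75, 130) [ 0.1   -0.658  0.272] [520. 737.]
(75, 130) [ 0.15  -0.623  0.282] [486. 716.]
(75, 130) [ 0.2   -0.587  0.292] [452. 695.]
(75, 130) [ 0.3   -0.516  0.312] [382. 651.]
(75, 130) [ 0.4   -0.444  0.331] [311. 606.]
(75, 130) [ 0.5   -0.373  0.351] [237. 560.]
(75, 130) [ 0.6   -0.302  0.37 ] [162. 513.]
(75, 130) [ 0.7   -0.231  0.39 ] [ 84. 464.]
(75, 130) [ 0.8   -0.159  0.409] [  4. 414.]
```

View pics/g1.png

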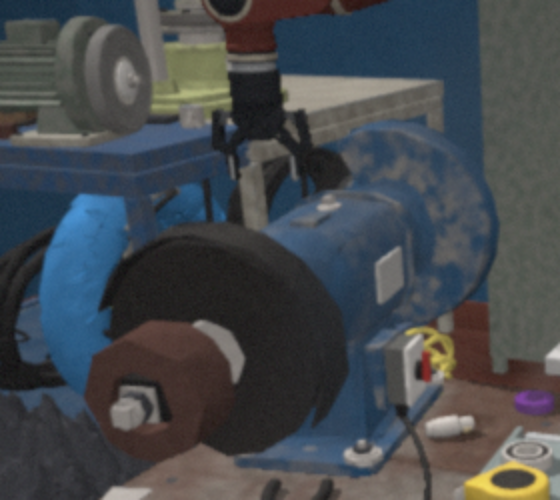

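View pics/g2.png

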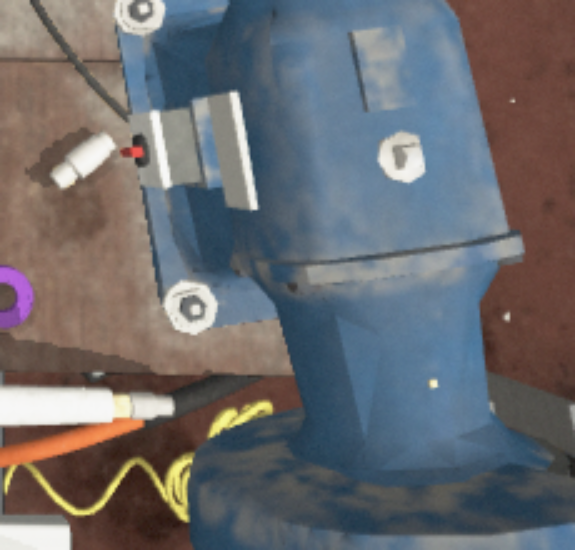

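Call:
arm_command(
  steps=[
    [[0, -0.05, 0], [0, 0, 0], 0],
    [[0, -0.1, 0], [0, 0, 0], 0],
    [[0, -0.15, 0], [0, 0, 0], 0],
    [[0, -0.2, 0], [0, 0, 0], 0],
    [[0, -0.25, 0], [0, 0, 0], 0],
  ],
  force=30,
)

```text
t: 1.3
tool_pos: [0.1809, -0.5978, 0.4836]
tool_rot: [-0.305, 2.063, -2.064]
contact_force: [0.1, -2.3, -0.4]
opening: 0.0122
```

```bash
cat >> h.py <<'E'
YAW=np.radians(3.8)
def Rt(yaw=YAW): # tool z along case -y, tool y down
    z=np.array([np.sin(yaw),-np.cos(yaw),0]);y=np.array([0,0,-1.]);return np.array([np.cross(y,z),y,z]).T
def rel(P,yaw=YAW):
    o=ctrl.get_obs();M=R.from_rotvec(o['tool_rot']).as_matrix()
    print('t',round(o['t'],2),'pos',o['tool_pos'].round(4),'F',o['contact_force'].round(2),'op',round(o['opening'],4),'y',M[:,1].round(3),'z',M[:,2].round(3))
    print('turn',np.degrees(R.from_matrix(M.T@Rt(yaw)).as_rotvec()).round(2))
    for p in P: print(p,'->',(M.T@(np.array(p)-o['tool_pos'])).round(4))
E
python3 -c "
from h import *
rel([[.3,-.45,.5],[.45,-.25,.5],[.49,.06,.5]])"
```

```text
t 1.3 pos [ 0.1809 -0.5978  0.4836] F [ 0.09 -2.32 -0.4 ] op 0.0122 y [ 0.    -0.001 -1.   ] z [ 0.29  -0.957  0.001]
turn [-0.04 13.03  0.  ]
[0.3, -0.45, 0.5] -> [-0.1568 -0.0165 -0.107 ]
[0.45, -0.25, 0.5] -> [-0.3583 -0.0166 -0.255 ]
[0.49, 0.06, 0.5] -> [-0.4863 -0.0168 -0.5401]
```

Call:
arm_command(
  steps=[
    [[-0.04, -0.01, -0.025], [0, 3, 0], 0],
    [[-0.08, -0.02, -0.05], [0, 6, 0], 0],
    [[-0.12, -0.02, -0.08], [0, 9, 0], 0],
    [[-0.16, -0.02, -0.11], [0, 11, 0], 0],
    [[-0.2, -0.02, -0.14], [0, 13, 0], 0],
  ],
)

```text
t: 1.8
tool_pos: [0.3326, -0.4042, 0.5037]
tool_rot: [-0.07, 2.187, -2.189]
contact_force: [0.7, -0.3, -0.9]
opening: 0.0001
```

```bash
python3 -c "
from h import *
rel([[.45,-.25,.5],[.49,.06,.5]])"
```

```text
t 1.8 pos [ 0.3326 -0.4042  0.5037] F [ 0.73 -0.34 -0.93] op 0.0001 y [ 0.001 -0.001 -1.   ] z [ 0.065 -0.998  0.001]
turn [-0.07 -0.08 -0.03]
[0.45, -0.25, 0.5] -> [-0.1272  0.0036 -0.1463]
[0.49, 0.06, 0.5] -> [-0.1872  0.0033 -0.453 ]
```

Call:
arm_command(
  steps=[
    [[-0.03, 0, -0.04], [0, 0, 0], 0],
    [[-0.06, 0, -0.08], [0, 0, 0], 0],
    [[-0.09, 0, -0.12], [0, 0, 0], 0],
    [[-0.115, 0, -0.16], [0, 0, 0], 0],
    [[-0.14, 0, -0.2], [0, 0, 0], 0],
  ],
)

```text
t: 2.3
tool_pos: [0.4599, -0.1935, 0.5038]
tool_rot: [-0.07, 2.186, -2.189]
contact_force: [0.6, -0.2, 0.0]
opening: 0.0002
```

Call:
arm_command(
  steps=[
    [[0, 0, -0.05], [0, 0, 0], 0],
    [[0, 0.02, -0.1], [0, 0, 0], 0],
    [[0, 0.05, -0.14], [0, 0, 0], 0],
    [[0, 0.08, -0.18], [0, 0, 0], 0],
    [[0, 0.12, -0.21], [0, 0, 0], 0],
  ],
)

```text
t: 2.8
tool_pos: [0.4466, 0.0146, 0.3883]
tool_rot: [-0.067, 2.183, -2.187]
contact_force: [0.5, 1.4, 0.2]
opening: 0.0003
```

```bash
python3 -c "
from h import *
p=ctrl.get_image('top');save(p,'top1.png')
rel([[.503,.059,.15],[.503,.059,.042]])"
```

```text
t 2.85 pos [0.4432 0.0181 0.3777] F [ 1.01  2.52 -8.09] op -0.0 y [-0.011  0.003 -1.   ] z [ 0.07  -0.998 -0.004]
turn [0.24 0.24 0.6 ]
[0.503, 0.059, 0.15] -> [-0.0649  0.2272 -0.0356]
[0.503, 0.059, 0.042] -> [-0.066   0.3352 -0.0352]
```

View pics/top1.png

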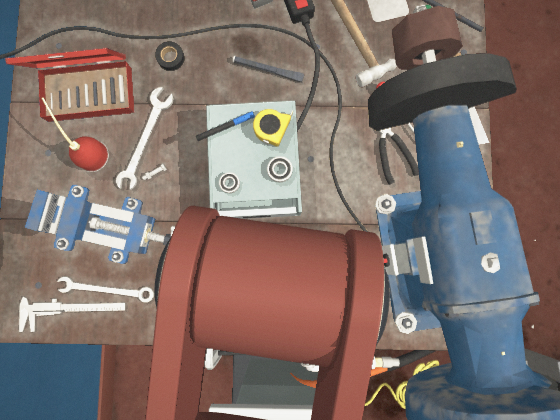

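Call:
arm_command(
  steps=[
    [[-0.015, 0.045, -0.01], [0, 0, 0.3], 0],
    [[-0.03, 0.09, -0.02], [0.2, 0.2, 0.6], 0],
    [[-0.045, 0.135, -0.03], [0.2, 0.2, 0.6], 0],
    [[-0.06, 0.18, -0.035], [0.2, 0.2, 0.6], 0],
    [[-0.065, 0.2, -0.035], [0.2, 0.2, 0.6], 0],
  ],
)

```text
t: 3.35
tool_pos: [0.5016, 0.0589, 0.1721]
tool_rot: [-0.082, 2.192, -2.189]
contact_force: [-1.3, -0.4, -0.7]
opening: -0.0002
```

```bash
python3 -c "
from h import *
p=ctrl.get_image('scene');save(p,'s2.png')
rel([[.503,.059,.15],[.513,.0595,.042]])"
```

```text
t 3.4 pos [0.5004 0.0586 0.1693] F [-0.93 -0.5  -1.92] op 0.0001 y [-0.011  0.001 -1.   ] z [ 0.068 -0.998 -0.002]
turn [0.1  0.07 0.64]
[0.503, 0.059, 0.15] -> [-0.0028  0.0193 -0.0001]
[0.513, 0.0595, 0.042] -> [-0.014   0.1272  0.0002]
```

View pics/s2.png

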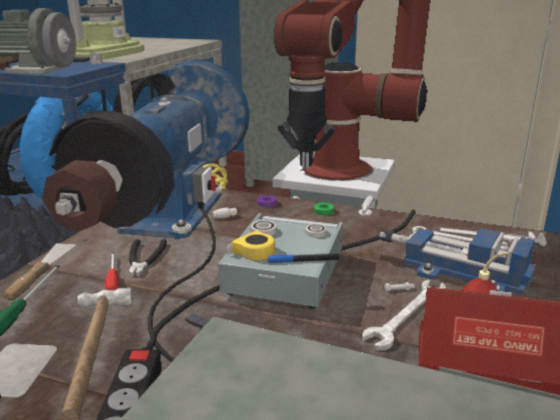

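Call:
arm_command(
  steps=[
    [[-0.002, 0.04, 0], [0, 0, 0.6], 0],
    [[-0.004, 0.08, 0], [0, 0, 0.6], 0],
    [[-0.006, 0.11, 0], [0, 0, 0.6], 0],
    [[-0.006, 0.126, 0], [0, 0, 0.6], 0],
    [[-0.006, 0.126, 0], [0, 0, 0.6], 0],
  ],
)

```text
t: 3.9
tool_pos: [0.5032, 0.0589, 0.0414]
tool_rot: [-0.08, 2.192, -2.188]
contact_force: [-0.5, 0.1, -0.3]
opening: -0.0001
```

Call:
arm_command(
  steps=[
    [[0, 0, 0], [0, 0, 0], 0],
    [[0, 0, 0], [0, 0, 0], 0],
  ],
)

```text
t: 4.1
tool_pos: [0.5046, 0.0587, 0.0434]
tool_rot: [-0.076, 2.191, -2.187]
contact_force: [0.1, -0.2, -0.9]
opening: -0.0003
```

```bash
python3 -c "
from h import *
p=ctrl.get_image('top');save(p,'t2.png')
rel([[.553,.062,.042]])"
```

```text
t 4.15 pos [0.5047 0.0588 0.0434] F [-1.33  0.04  0.02] op 0.0002 y [-0.002  0.002 -1.   ] z [ 0.067 -0.998 -0.002]
turn [0.11 0.05 0.13]
[0.553, 0.062, 0.042] -> [-0.0484  0.0013  0.0001]
```

View pics/t2.png

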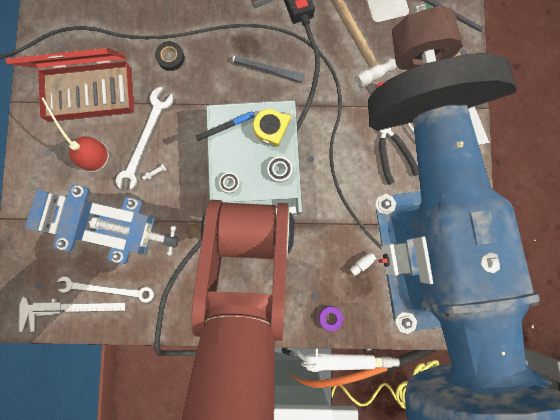

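Call:
arm_command(
  steps=[
    [[-0.01, 0.001, 0], [0, 0, 0], 0],
    [[-0.02, 0.001, 0], [0, 0, 0], 0],
    [[-0.025, 0.001, 0], [0, 0, 0], 0],
    [[-0.028, 0.001, 0], [0, 0, 0], 0],
  ],
)

```text
t: 4.55
tool_pos: [0.5337, 0.0607, 0.0427]
tool_rot: [-0.075, 2.19, -2.186]
contact_force: [-0.1, -0.1, 1.0]
opening: -0.0001
```

Call:
arm_command(
  steps=[
    [[-0.002, 0, 0], [0, 0, 0], 0],
    [[-0.005, 0, 0], [0, 0, 0], 0],
    [[-0.007, 0, 0], [0, 0, 0], 0],
  ],
)

```text
t: 4.85
tool_pos: [0.5407, 0.0612, 0.0425]
tool_rot: [-0.076, 2.19, -2.186]
contact_force: [-0.2, 0.5, 0.2]
opening: 0.0
```

Call:
arm_command(
  steps=[
    [[-0.002, 0, 0], [0, 0, 0], 0],
    [[-0.004, 0, 0], [0, 0, 0], 0],
  ],
)

```text
t: 5.05
tool_pos: [0.5447, 0.0615, 0.0424]
tool_rot: [-0.076, 2.19, -2.186]
contact_force: [0.6, 0.6, -0.3]
opening: -0.0
```

Call:
arm_command(
  steps=[
    [[-0.002, 0, 0], [0, 0, 0], 0],
    [[-0.003, 0, 0], [0, 0, 0], 0],
  ],
)

```text
t: 5.25
tool_pos: [0.5467, 0.0617, 0.0423]
tool_rot: [-0.08, 2.192, -2.188]
contact_force: [-5.9, -0.4, 4.6]
opening: -0.0002
```

Call:
arm_command(
  steps=[
    [[-0.002, 0, 0], [0, 0, 0], 0],
    [[-0.003, 0, 0], [0, 0, 0], 0],
  ],
)

```text
t: 5.45
tool_pos: [0.5486, 0.0618, 0.0422]
tool_rot: [-0.084, 2.193, -2.19]
contact_force: [-5.8, -0.3, 4.1]
opening: 0.0003
```

Call:
arm_command(
  steps=[
    [[-0.002, 0, 0], [0, 0, 0], 0],
    [[-0.003, 0, 0], [0, 0, 0], 0],
  ],
)

```text
t: 5.65
tool_pos: [0.5504, 0.062, 0.042]
tool_rot: [-0.088, 2.194, -2.191]
contact_force: [-5.6, -1.3, 4.7]
opening: -0.0
```

```bash
python3 -c "
from h import *
rel([[.5504,.062,.0425]])"
```

```text
t 5.65 pos [0.5504 0.062  0.042 ] F [-5.58 -1.28  4.71] op -0.0 y [-0.012  0.001 -1.   ] z [ 0.068 -0.998 -0.002]
turn [0.11 0.08 0.7 ]
[0.5504, 0.062, 0.0425] -> [ 0.     -0.0005 -0.    ]
```

Call:
arm_command(
  steps=[
    [[-0.002, -0.0005, 0], [0, 0, 0.4], 0],
    [[-0.004, -0.0007, 0], [0, 0, 0.7], 0],
  ],
)

```text
t: 5.85
tool_pos: [0.5527, 0.0621, 0.042]
tool_rot: [-0.079, 2.191, -2.187]
contact_force: [-5.6, -0.7, 2.1]
opening: -0.0002
```

Call:
arm_command(
  steps=[
    [[-0.002, 0, 0], [0, 0, 0.3], 0],
    [[-0.003, 0, 0], [0, 0, 0.3], 0],
  ],
)

```text
t: 6.05
tool_pos: [0.5542, 0.0623, 0.0416]
tool_rot: [-0.078, 2.19, -2.186]
contact_force: [-5.6, -0.1, 4.0]
opening: -0.0003
```

Call:
arm_command(
  steps=[
    [[-0.002, -0.0005, 0], [0, 0, 0.3], 0],
    [[-0.003, -0.0007, 0], [0, 0, 0.3], 0],
  ],
)

```text
t: 6.25
tool_pos: [0.5554, 0.0624, 0.0416]
tool_rot: [-0.078, 2.19, -2.186]
contact_force: [-6.2, -1.2, 1.6]
opening: 0.0002
```

Call:
arm_command(
  steps=[
    [[-0.0015, -0.0005, 0], [0, 0, 0.3], 0],
    [[-0.003, -0.0007, 0], [0, 0, 0.3], 0],
  ],
)

```text
t: 6.45
tool_pos: [0.5565, 0.0624, 0.0416]
tool_rot: [-0.077, 2.189, -2.186]
contact_force: [-6.2, -1.7, 2.2]
opening: -0.0
```

Call:
arm_command(
  steps=[
    [[-0.0015, -0.0005, 0], [0, 0, 0.3], 0],
    [[-0.003, -0.0007, 0], [0, 0, 0.3], 0],
  ],
)

```text
t: 6.65
tool_pos: [0.5576, 0.0625, 0.0416]
tool_rot: [-0.077, 2.189, -2.186]
contact_force: [-6.4, -0.1, 2.3]
opening: 0.0001
```

Call:
arm_command(
  steps=[
    [[-0.002, -0.0005, 0], [0, 0, 0.3], 0],
    [[-0.004, -0.0007, 0], [0, 0, 0.3], 0],
  ],
)

```text
t: 6.85
tool_pos: [0.5593, 0.0627, 0.0415]
tool_rot: [-0.078, 2.189, -2.186]
contact_force: [-8.0, -0.8, 3.7]
opening: -0.0001
```

Call:
arm_command(
  steps=[
    [[-0.002, -0.0005, 0], [0, 0, 0.3], 0],
    [[-0.004, -0.0007, 0], [0, 0, 0.3], 0],
  ],
)

```text
t: 7.05
tool_pos: [0.5611, 0.0628, 0.0415]
tool_rot: [-0.079, 2.189, -2.186]
contact_force: [-7.9, -1.7, 4.0]
opening: -0.0002
```

Call:
arm_command(
  steps=[
    [[-0.002, -0.0005, 0], [0, 0, 0.3], 0],
    [[-0.004, -0.0007, 0], [0, 0, 0.3], 0],
  ],
)

```text
t: 7.25
tool_pos: [0.5627, 0.0629, 0.0415]
tool_rot: [-0.08, 2.189, -2.187]
contact_force: [-8.0, -1.6, 3.6]
opening: -0.0003
```

Call:
arm_command(
  steps=[
    [[-0.002, -0.0005, 0], [0, 0, 0.4], 0],
    [[-0.004, -0.0007, 0], [0, 0, 0.4], 0],
  ],
)

```text
t: 7.45
tool_pos: [0.5642, 0.063, 0.0414]
tool_rot: [-0.08, 2.189, -2.187]
contact_force: [-10.5, -1.8, 5.6]
opening: 0.0002
```

Call:
arm_command(
  steps=[
    [[-0.002, -0.0005, 0], [0, 0, 0.4], 0],
    [[-0.004, -0.0007, 0], [0, 0, 0.4], 0],
  ],
)

```text
t: 7.65
tool_pos: [0.5649, 0.0631, 0.0414]
tool_rot: [-0.083, 2.189, -2.188]
contact_force: [-14.2, -2.2, 9.1]
opening: -0.0004
```

Call:
arm_command(
  steps=[
    [[0.03, 0, 0], [0, 0, 0], 0],
    [[0.07, 0, 0], [0, 0, 0], 0],
    [[0.11, 0, 0], [0, 0, 0], 0],
    [[0.145, -0.02, 0], [0, 0, 0], 0],
    [[0.145, -0.06, 0], [0, 0, 0], 0],
  ],
)

```text
t: 8.15
tool_pos: [0.4117, 0.0532, 0.0955]
tool_rot: [-0.099, 2.198, -2.193]
contact_force: [1.8, 0.5, -0.6]
opening: 0.0001
```

Call:
arm_command(
  steps=[
    [[0, -0.04, 0], [0, 0, 0], 0.5],
    [[0, -0.08, 0], [0, 0, 0], 1],
    [[0, -0.12, 0], [0, 0, 0], 1],
    [[0, -0.16, 0], [0, 0, 0], 1],
    [[0, -0.2, 0], [0, 0, 0], 1],
  ],
)

```text
t: 8.65
tool_pos: [0.4158, 0.053, 0.2973]
tool_rot: [-0.098, 2.197, -2.193]
contact_force: [1.0, 0.6, -0.8]
opening: 0.0724
```

```bash
python3 -c "
from h import *
p=ctrl.get_image('top');save(p,'t3.png')
q=ctrl.get_image('scene');save(q,'s3.png')
rel([[.648,.018,.2]])
print(ctrl.boxes_of(p,'big_bearing'),ctrl.boxes_of(q,'big_bearing'))
cv2.imwrite('pics/t3c.png',cv2.resize(p['img'][80:280,170:340,::-1],None,fx=3,fy=3,interpolation=cv2.INTER_CUBIC))
"
```

```text
t 8.75 pos [0.4187 0.0529 0.3029] F [ 0.53  0.84 -0.72] op 0.0848 y [-0.008  0.001 -1.   ] z [ 0.07  -0.998 -0.001]
turn [0.07 0.21 0.43]
[0.648, 0.018, 0.2] -> [-0.2271  0.1011  0.051 ]
[{'position': [312.7, 330.1], 'confidence': 0.89}, {'position': [174.3, 279.6], 'confidence': 0.73}] [{'position': [199.5, 264.0], 'confidence': 0.63}, {'position': [227.7, 263.2], 'confidence': 0.6}, {'position': [203.5, 327.1], 'confidence': 0.4}]
```

View pics/t3.png

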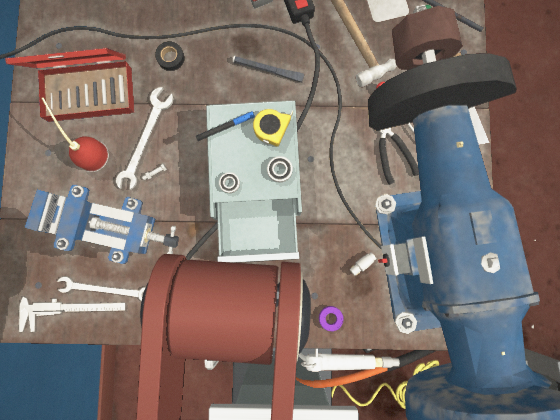

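View pics/s3.png

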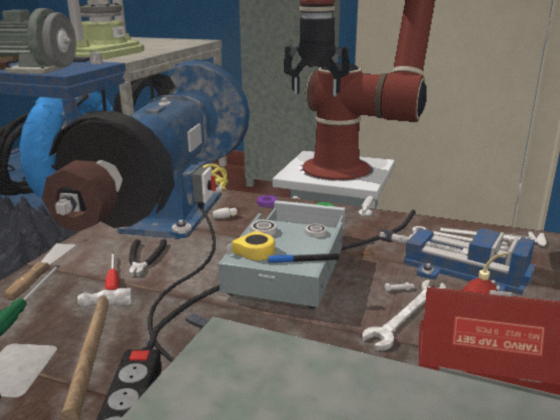

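```bash
python3 -c "
from h import *
p=ctrl.get_image('top');q=ctrl.get_image('scene')
cv2.imwrite('pics/a.png',cv2.resize(p['img'][145:270,205:315,::-1],None,fx=4.5,fy=4.5,interpolation=cv2.INTER_CUBIC))
cv2.imwrite('pics/b.png',cv2.resize(q['img'][200:265,215:350,::-1],None,fx=5.5,fy=5.5,interpolation=cv2.INTER_CUBIC))
"
```

```text
(no output)
```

View pics/a.png

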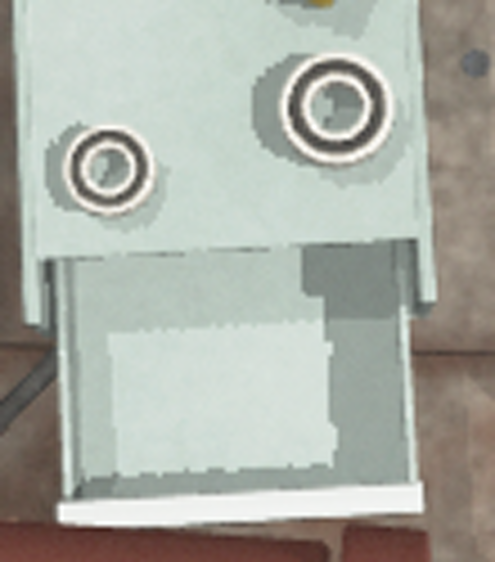

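View pics/b.png

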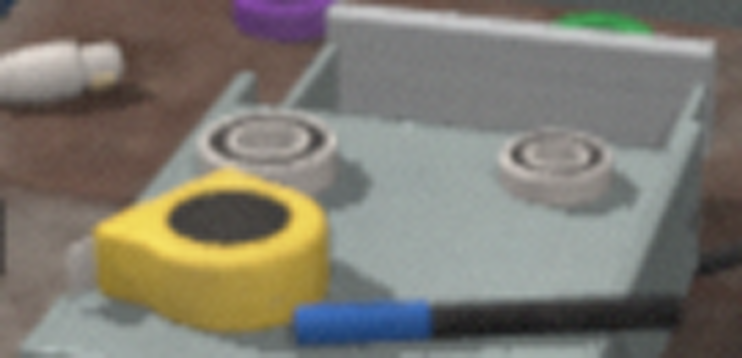

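```bash
python3 -c "
from h import *
p=ctrl.get_image('top');q=ctrl.get_image('scene')
print(at_z(p,(168.7,279.4),.091),at_z(q,(225,263),.091))
f=lambda x,y:(145+y/4.5-.4,205+x/4.5-.4)
for n,v,z in(('FL',(58,523),.07),('FR',(424,512),.07),('FLi',(58,508),.07),('FRi',(424,485),.07),('wallR tail',(436,302),.076),('wallL',(24,326),.076),('plate L',(30,258),.076),('plateR',(428,238),.076),('small',(109,169),.088),('left inner wall top front',(72,490),.056),('right inner',(415,470),.056)):print(n,at_z(p,f(*v),z).round(4))
rel([[.648,.018,.2]])
"
```

```text
[0.64866462 0.0156892  0.091     ] [0.64980516 0.01623925 0.091     ]
FL [0.459  0.1393 0.07  ]
FR [ 0.4669 -0.0272  0.07  ]
FLi [0.4658 0.1396 0.07  ]
FRi [ 0.4792 -0.027   0.07  ]
wallR tail [ 0.5626 -0.0312  0.076 ]
wallL [0.5483 0.157  0.076 ]
plate L [0.5798 0.1554 0.076 ]
plateR [ 0.5921 -0.0272  0.076 ]
small [0.6196 0.1188 0.088 ]
left inner wall top front [0.4743 0.1355 0.056 ]
right inner [ 0.4863 -0.0234  0.056 ]
t 9.05 pos [0.4151 0.053  0.2935] F [-0.49  0.04 -0.4 ] op 0.0854 y [-0.024  0.002 -1.   ] z [ 0.07  -0.998 -0.003]
turn [0.18 0.21 1.34]
[0.648, 0.018, 0.2] -> [-0.232   0.088   0.0515]
```

Call:
arm_command(
  steps=[
    [[-0.048, 0, 0.01], [0.2, 0.2, 1.3], 1],
    [[-0.096, 0.02, 0.02], [0.2, 0.2, 1.3], 1],
    [[-0.144, 0.04, 0.035], [0.2, 0.2, 1.3], 1],
    [[-0.19, 0.07, 0.045], [0.2, 0.2, 1.3], 1],
    [[-0.232, 0.1, 0.052], [0.2, 0.2, 1.3], 1],
  ],
)

```text
t: 9.55
tool_pos: [0.6372, 0.0183, 0.1943]
tool_rot: [-0.074, 2.188, -2.189]
contact_force: [0.0, -0.3, 1.3]
opening: 0.0851
```

Call:
arm_command(
  steps=[
    [[0, 0, 0], [0, 0, 0], 1],
    [[0, 0, 0], [0, 0, 0], 1],
  ],
)

```text
t: 9.75
tool_pos: [0.6358, 0.0182, 0.1898]
tool_rot: [-0.082, 2.193, -2.192]
contact_force: [0.1, 0.1, -0.0]
opening: 0.0858
```

```bash
python3 -c "
from h import *
rel([[.649,.016,.13],[.649,.016,.077]])
"
```

```text
t 9.75 pos [0.6358 0.0182 0.1898] F [ 0.11  0.07 -0.05] op 0.0858 y [-0.009  0.    -1.   ] z [ 0.066 -0.998 -0.001]
turn [ 0.05 -0.04  0.54]
[0.649, 0.016, 0.13] -> [-0.0136  0.0597  0.0032]
[0.649, 0.016, 0.077] -> [-0.0141  0.1127  0.0032]
```

Call:
arm_command(
  steps=[
    [[-0.007, 0.03, 0.002], [0, 0, 0.5], 1],
    [[-0.014, 0.055, 0.003], [0, 0, 0.5], 1],
    [[-0.014, 0.07, 0.003], [0, 0, 0.5], 1],
    [[-0.014, 0.078, 0.003], [0, 0, 0.5], 1],
    [[-0.014, 0.08, 0.003], [0, 0, 0.5], 1],
  ],
)

```text
t: 10.25
tool_pos: [0.6487, 0.0164, 0.1102]
tool_rot: [-0.073, 2.189, -2.187]
contact_force: [0.2, -0.3, 0.7]
opening: 0.0856
```

```bash
python3 -c "
from h import *
p=ctrl.get_image('top');q=ctrl.get_image('scene')
rel([[.649,.016,.09],[.649,.016,.077]])
cv2.imwrite('pics/c.png',cv2.resize(p['img'][100:250,170:340,::-1],None,fx=3,fy=3,interpolation=cv2.INTER_CUBIC))
cv2.imwrite('pics/d.png',cv2.resize(q['img'][130:265,195:350,::-1],None,fx=4.3,fy=4.3,interpolation=cv2.INTER_CUBIC))
"
```

```text
t 10.35 pos [0.6495 0.0163 0.1112] F [-0.37 -0.53 -1.13] op 0.0851 y [ 0.001  0.001 -1.   ] z [ 0.066 -0.998 -0.001]
turn [ 0.04 -0.03 -0.07]
[0.649, 0.016, 0.09] -> [0.0006 0.0212 0.0003]
[0.649, 0.016, 0.077] -> [0.0006 0.0342 0.0003]
```

View pics/d.png

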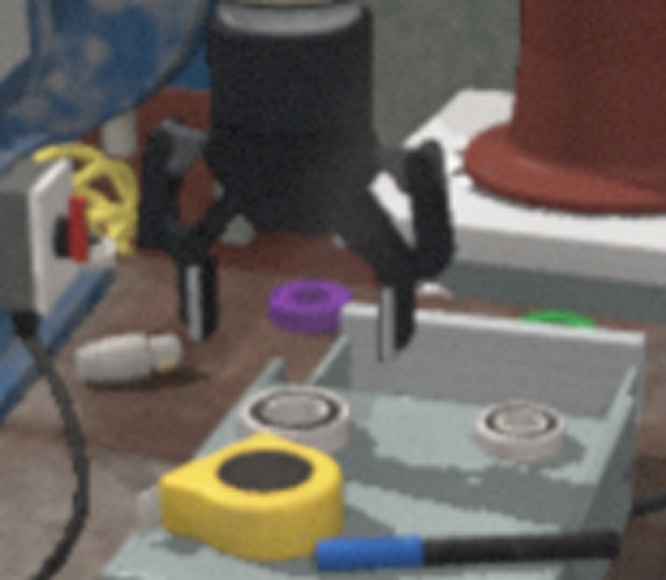

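Call:
arm_command(
  steps=[
    [[0, 0.012, 0], [0, 0, 0], 1],
    [[0, 0.022, 0], [0, 0, 0], 1],
    [[0, 0.029, 0], [0, 0, 0], 1],
    [[0, 0.034, 0], [0, 0, 0], 1],
    [[0, 0.034, 0], [0, 0, 0], 1],
  ],
)

```text
t: 10.85
tool_pos: [0.6487, 0.0164, 0.0757]
tool_rot: [-0.073, 2.19, -2.188]
contact_force: [0.1, -0.4, -0.1]
opening: 0.0855
```

```bash
python3 -c "
from h import *
q=ctrl.get_image('scene')
rel([[.649,.016,.077]])
print(proj(q,[.649,.016,.077]),proj(q,[.646,.058,.077]))
cv2.imwrite('pics/e.png',cv2.resize(q['img'][170:265,195:350,::-1],None,fx=5,fy=5,interpolation=cv2.INTER_CUBIC))
"
```

```text
t 10.9 pos [0.6492 0.0163 0.0764] F [0.01 0.24 0.1 ] op 0.0859 y [-0.     0.001 -1.   ] z [ 0.066 -0.998 -0.001]
turn [ 0.05 -0.03  0.  ]
[0.649, 0.016, 0.077] -> [ 0.0002 -0.0006  0.0003]
(np.float64(230.97368295308502), np.float64(263.16284510331053)) (np.float64(233.34781711839597), np.float64(282.7747555990927))
```

View pics/e.png

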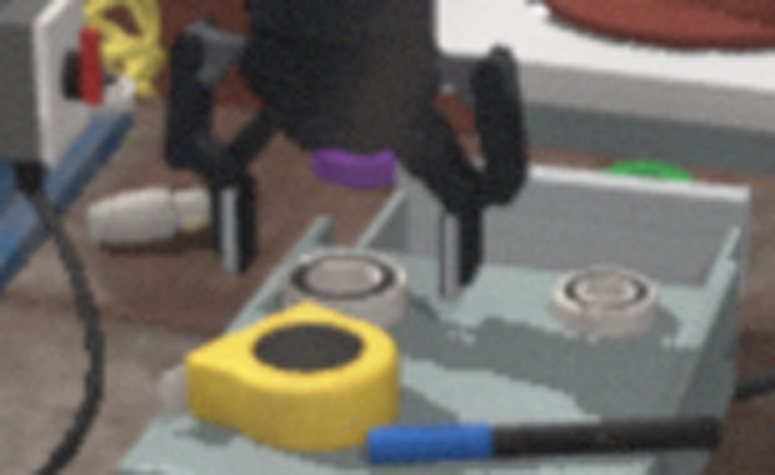

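Call:
arm_command(
  steps=[
    [[0, 0.0015, 0], [0, 0, 0], 0.75],
    [[0, 0.0015, 0], [0, 0, 0], 0.6],
    [[0, 0.0015, 0], [0, 0, 0], 0.5],
    [[0, 0.0015, 0], [0, 0, 0], 0.4],
    [[0, 0.0015, 0], [0, 0, 0], 0.4],
  ],
  force=35,
)

```text
t: 11.4
tool_pos: [0.6496, 0.0163, 0.0756]
tool_rot: [-0.071, 2.188, -2.187]
contact_force: [-0.5, -0.5, 2.5]
opening: 0.0492
```

Call:
arm_command(
  steps=[
    [[0, 0, 0], [0, 0, 0], 0.3],
    [[0, 0, 0], [0, 0, 0], 0.3],
    [[0, 0, 0], [0, 0, 0], 0.3],
  ],
)

```text
t: 11.7
tool_pos: [0.6496, 0.0163, 0.0756]
tool_rot: [-0.071, 2.188, -2.187]
contact_force: [0.5, 0.2, 0.3]
opening: 0.0488
```

```bash
python3 -c "
from h import *
q=ctrl.get_image('scene')
rel([[.649,.016,.077]])
cv2.imwrite('pics/f.png',cv2.resize(q['img'][170:265,195:350,::-1],None,fx=5,fy=5,interpolation=cv2.INTER_CUBIC))
"
```

```text
t 11.75 pos [0.6496 0.0163 0.0756] F [0.61 0.32 1.18] op 0.0489 y [ 0.001  0.001 -1.   ] z [ 0.066 -0.998 -0.001]
turn [ 0.04 -0.03 -0.06]
[0.649, 0.016, 0.077] -> [ 0.0006 -0.0014  0.0003]
```

View pics/f.png

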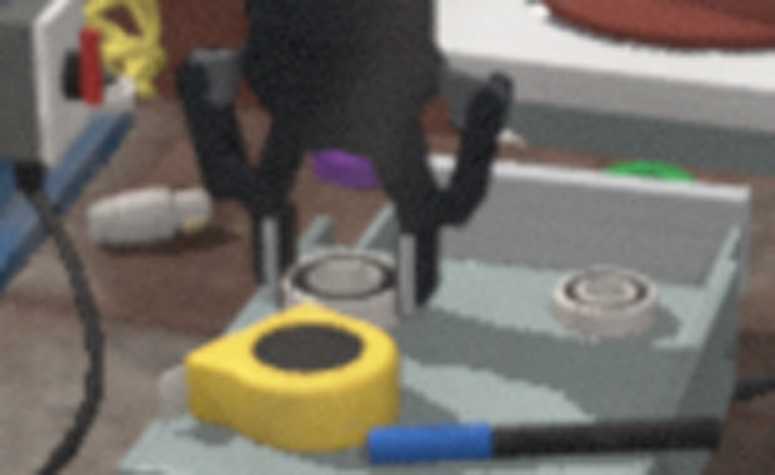

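Call:
arm_command(
  steps=[
    [[0, -0.005, 0], [0, 0, 0], 0.3],
    [[0, -0.015, 0], [0, 0, 0], 0.3],
    [[0, -0.035, 0], [0, 0, 0], 0.3],
    [[0, -0.06, 0], [0, 0, 0], 0.3],
    [[0, -0.08, 0], [0, 0, 0], 0.3],
  ],
)

```text
t: 12.25
tool_pos: [0.6498, 0.0162, 0.1575]
tool_rot: [-0.07, 2.188, -2.186]
contact_force: [0.2, 0.3, -0.6]
opening: 0.0495
```

```bash
python3 -c "
from h import *
q=ctrl.get_image('scene')
rel([[.534,.060,.15],[.534,.06,.026]])
cv2.imwrite('pics/g.png',cv2.resize(q['img'][130:265,195:350,::-1],None,fx=4.4,fy=4.4,interpolation=cv2.INTER_CUBIC))
"
```

```text
t 12.3 pos [0.6519 0.0161 0.1619] F [ 2.11 -0.4   1.95] op 0.0494 y [ 0.009  0.    -1.   ] z [ 0.066 -0.998  0.   ]
turn [-0.03 -0.02 -0.49]
[0.534, 0.06, 0.15] -> [ 0.1149  0.0109 -0.0516]
[0.534, 0.06, 0.026] -> [ 0.116   0.1349 -0.0517]
```

View pics/g.png

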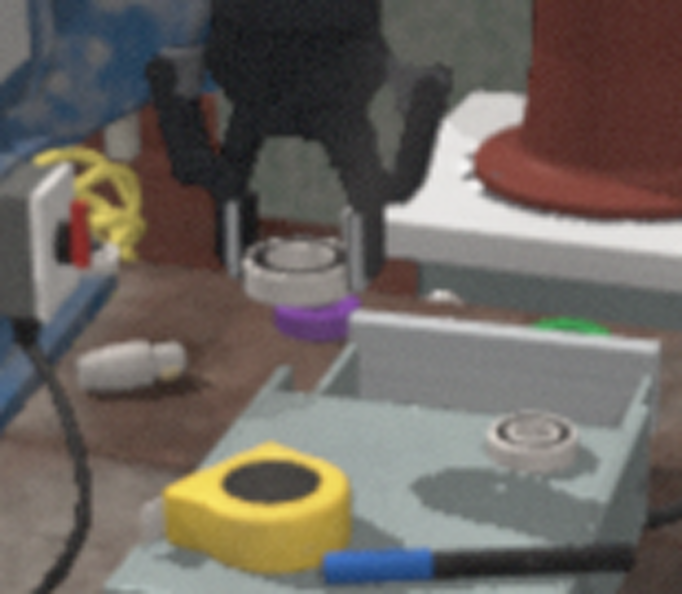

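Call:
arm_command(
  steps=[
    [[0.025, 0, -0.011], [0, 0, -0.3], 0.3],
    [[0.05, 0, -0.022], [0, 0, -0.5], 0.3],
    [[0.075, 0, -0.034], [0, 0, -0.5], 0.3],
    [[0.1, 0.005, -0.045], [0, 0, -0.5], 0.3],
    [[0.115, 0.01, -0.052], [0, 0, -0.5], 0.3],
  ],
)

```text
t: 12.8
tool_pos: [0.5321, 0.061, 0.1505]
tool_rot: [-0.073, 2.188, -2.188]
contact_force: [-0.5, -0.5, -1.0]
opening: 0.049
```

Call:
arm_command(
  steps=[
    [[0, 0.01, 0], [0, 0, 0], 0.3],
    [[0, 0.02, 0], [0, 0, 0], 0.3],
  ],
)

```text
t: 13.0
tool_pos: [0.5321, 0.061, 0.13]
tool_rot: [-0.073, 2.187, -2.188]
contact_force: [0.8, -0.4, -1.3]
opening: 0.0491
```

```bash
python3 -c "
from h import *
q=ctrl.get_image('top')
rel([[.534,.060,.05],[.534,.06,.024]])
save(q,'t5.png')
"
```

```text
t 13.05 pos [0.5312 0.0608 0.1277] F [-1.52  0.03 -2.63] op 0.0488 y [-0.003 -0.    -1.   ] z [ 0.066 -0.998  0.   ]
turn [-0.01 -0.01  0.2 ]
[0.534, 0.06, 0.05] -> [-0.003   0.0777  0.001 ]
[0.534, 0.06, 0.024] -> [-0.0031  0.1037  0.001 ]
```

View pics/t5.png

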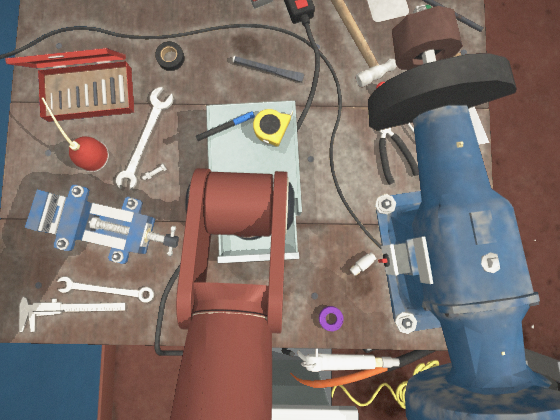

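Call:
arm_command(
  steps=[
    [[-0.003, 0.03, 0.001], [0, 0, 0.2], 0.3],
    [[-0.003, 0.055, 0.001], [0, 0, 0.2], 0.3],
    [[-0.003, 0.075, 0.001], [0, 0, 0.2], 0.3],
    [[-0.003, 0.088, 0.001], [0, 0, 0.2], 0.3],
    [[-0.003, 0.094, 0.001], [0, 0, 0.2], 0.3],
  ],
)

```text
t: 13.55
tool_pos: [0.5335, 0.0596, 0.0319]
tool_rot: [-0.075, 2.189, -2.189]
contact_force: [-0.1, -0.7, -1.8]
opening: 0.0494
```

Call:
arm_command(
  steps=[
    [[0, 0.002, 0], [0, 0, 0], 0.3],
    [[0, 0.004, 0], [0, 0, 0], 0.3],
    [[0, 0.005, 0], [0, 0, 0], 0.3],
  ],
)

```text
t: 13.85
tool_pos: [0.5343, 0.0596, 0.0278]
tool_rot: [-0.073, 2.188, -2.189]
contact_force: [0.3, -0.4, -1.4]
opening: 0.0492
```

Now feel for the floor.

Call:
arm_command(
  steps=[
    [[0, 0.001, 0], [0, 0, 0], 0.3],
    [[0, 0.002, 0], [0, 0, 0], 0.3],
    [[0, 0.002, 0], [0, 0, 0], 0.3],
  ],
)

```text
t: 14.15
tool_pos: [0.5345, 0.0596, 0.0261]
tool_rot: [-0.072, 2.188, -2.188]
contact_force: [0.2, 0.3, -1.5]
opening: 0.0493
```

Call:
arm_command(
  steps=[
    [[0, 0.001, 0], [0, 0, 0], 0.3],
    [[0, 0.002, 0], [0, 0, 0], 0.3],
    [[0, 0.002, 0], [0, 0, 0], 0.3],
  ],
)

```text
t: 14.45
tool_pos: [0.5343, 0.0596, 0.0239]
tool_rot: [-0.073, 2.188, -2.189]
contact_force: [-0.5, 0.5, -2.9]
opening: 0.0488
```

Call:
arm_command(
  steps=[
    [[0, 0.001, 0], [0, 0, 0], 0.3],
    [[0, 0.0015, 0], [0, 0, 0], 0.3],
    [[0, 0.0015, 0], [0, 0, 0], 0.3],
  ],
)

```text
t: 14.75
tool_pos: [0.535, 0.0597, 0.0235]
tool_rot: [-0.072, 2.187, -2.188]
contact_force: [-1.5, -0.3, 5.9]
opening: 0.0493
```

Call:
arm_command(
  steps=[
    [[0, 0, 0], [0, 0, 0], 0.62],
    [[0, 0, 0], [0, 0, 0], 0.7],
    [[0, 0, 0], [0, 0, 0], 0.85],
    [[0, 0, 0], [0, 0, 0], 0.9],
    [[0, 0, 0], [0, 0, 0], 0.9],
  ],
)

```text
t: 15.25
tool_pos: [0.535, 0.0596, 0.0233]
tool_rot: [-0.072, 2.188, -2.188]
contact_force: [-0.8, 0.2, 0.2]
opening: 0.077
```

Call:
arm_command(
  steps=[
    [[0, -0.01, 0], [0, 0, 0], 0.9],
    [[0, -0.04, 0], [0, 0, 0], 0.9],
    [[0, -0.08, 0], [0, 0, 0], 0.9],
    [[0, -0.12, 0], [0, 0, 0], 0.6],
    [[0, -0.15, 0], [0, 0, 0], 0.3],
  ],
)

```text
t: 15.75
tool_pos: [0.5358, 0.0597, 0.1772]
tool_rot: [-0.068, 2.185, -2.186]
contact_force: [0.9, 0.2, 0.5]
opening: 0.0493
```

Call:
arm_command(
  steps=[
    [[0.04, 0, 0], [0, 0, 0], 0],
    [[0.08, 0, 0], [0, 0, 0], 0],
    [[0.115, 0, 0], [0, 0, 0], 0],
    [[0.125, 0, 0], [0, 0, 0], 0],
  ],
)

```text
t: 16.15
tool_pos: [0.4086, 0.0515, 0.1767]
tool_rot: [-0.067, 2.185, -2.186]
contact_force: [0.0, 0.4, 0.7]
opening: 0.0001
```

```bash
python3 -c "
from h import *
p=ctrl.get_image('top');q=ctrl.get_image('scene')
rel([[.405,.0525,.15],[.405,.0525,.043]])
save(p,'t6.png');save(q,'s6.png')
"
```

```text
t 16.25 pos [0.4102 0.0515 0.1773] F [0.77 0.23 0.67] op -0.0 y [ 0.006 -0.    -1.   ] z [ 0.066 -0.998  0.001]
turn [-0.05 -0.03 -0.34]
[0.405, 0.0525, 0.15] -> [ 0.0053  0.0272 -0.0014]
[0.405, 0.0525, 0.043] -> [ 0.0059  0.1342 -0.0015]
```

View pics/t6.png

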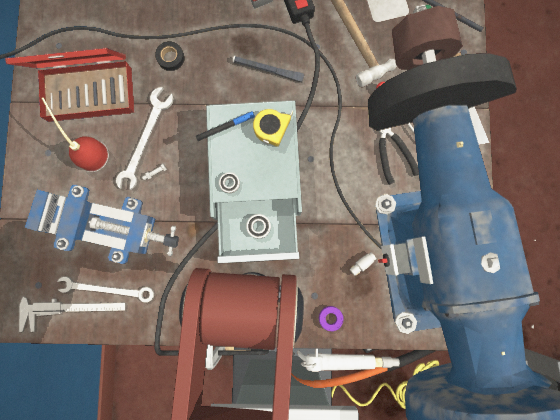

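View pics/s6.png

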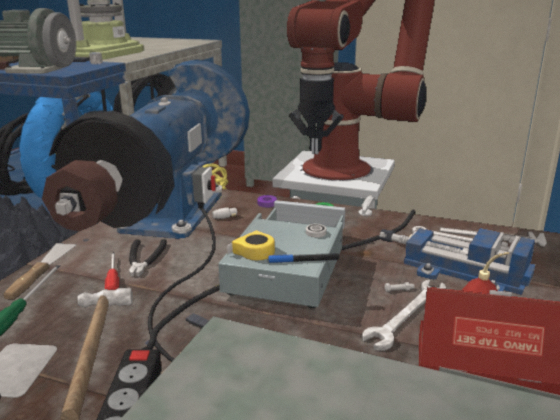

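Call:
arm_command(
  steps=[
    [[0.004, 0.04, -0.001], [0, 0, -0.3], 0],
    [[0.004, 0.08, -0.001], [0, 0, -0.3], 0],
    [[0.004, 0.115, -0.001], [0, 0, -0.3], 0],
    [[0.004, 0.13, -0.001], [0, 0, -0.3], 0],
    [[0.004, 0.13, -0.001], [0, 0, -0.3], 0],
  ],
)

```text
t: 16.75
tool_pos: [0.4052, 0.0523, 0.0447]
tool_rot: [-0.078, 2.19, -2.191]
contact_force: [-0.5, -0.7, 0.5]
opening: -0.0002
```

```bash
python3 -c "
from h import *
rel([[.44,.0545,.044],[.54,.061,.044],[.565,.063,.044]])
"
```

```text
t 16.75 pos [0.4052 0.0523 0.0447] F [-0.52 -0.69  0.53] op -0.0002 y [-0.005 -0.    -1.   ] z [ 0.066 -0.998  0.   ]
turn [-0.01 -0.03  0.29]
[0.44, 0.0545, 0.044] -> [-0.0348  0.0006  0.0001]
[0.54, 0.061, 0.044] -> [-1.35e-01  0.00e+00  1.00e-04]
[0.565, 0.063, 0.044] -> [-1.601e-01 -1.000e-04 -2.000e-04]
```

Call:
arm_command(
  steps=[
    [[-0.015, 0, 0], [0, 0, 0.3], 0],
    [[-0.028, 0, 0], [0, 0, 0.3], 0],
    [[-0.036, 0, 0], [0, 0, 0.3], 0],
    [[-0.039, 0, 0], [0, 0, 0.3], 0],
    [[-0.042, 0, 0], [0, 0, 0.3], 0],
  ],
)

```text
t: 17.25
tool_pos: [0.4479, 0.055, 0.0452]
tool_rot: [-0.071, 2.187, -2.188]
contact_force: [-0.4, 0.0, 0.1]
opening: -0.0002
```

Call:
arm_command(
  steps=[
    [[-0.003, 0, 0], [0, 0, 0], 0],
    [[-0.006, 0, 0], [0, 0, 0], 0],
    [[-0.009, 0, 0], [0, 0, 0], 0],
    [[-0.012, 0, 0], [0, 0, 0], 0],
    [[-0.015, 0, 0], [0, 0, 0], 0],
  ],
)

```text
t: 17.75
tool_pos: [0.4627, 0.0561, 0.0452]
tool_rot: [-0.072, 2.188, -2.188]
contact_force: [-3.1, 0.6, 1.4]
opening: -0.0005
```

```bash
python3 -c "
from h import *
rel([[.54,.061,.044]])
"
```

```text
t 17.75 pos [0.4627 0.0561 0.0452] F [-3.13  0.57  1.38] op -0.0005 y [ 0.  0. -1.] z [ 0.066 -0.998  0.   ]
turn [-0.   -0.03 -0.01]
[0.54, 0.061, 0.044] -> [-0.0774  0.0012  0.0002]
```

Call:
arm_command(
  steps=[
    [[-0.005, 0, 0], [0, 0, 0], 0],
    [[-0.01, 0, 0], [0, 0, 0], 0],
    [[-0.015, 0, 0], [0, 0, 0], 0],
    [[-0.02, 0, 0], [0, 0, 0], 0],
    [[-0.025, 0, 0], [0, 0, 0], 0],
  ],
)

```text
t: 18.25
tool_pos: [0.4879, 0.0579, 0.045]
tool_rot: [-0.073, 2.188, -2.188]
contact_force: [-5.6, -0.0, 2.1]
opening: -0.0004
```

Call:
arm_command(
  steps=[
    [[-0.005, 0, 0], [0, 0, 0], 0],
    [[-0.01, 0, 0], [0, 0, 0], 0],
    [[-0.015, 0, 0], [0, 0, 0], 0],
    [[-0.02, 0, 0], [0, 0, 0], 0],
    [[-0.025, 0, 0], [0, 0, 0], 0],
  ],
)

```text
t: 18.75
tool_pos: [0.5131, 0.0597, 0.045]
tool_rot: [-0.073, 2.189, -2.188]
contact_force: [-6.4, 1.3, 3.9]
opening: -0.0003
```

Call:
arm_command(
  steps=[
    [[-0.005, 0, 0], [0, 0, 0.1], 0],
    [[-0.01, 0, 0], [0, 0, 0.2], 0],
    [[-0.015, 0, 0], [0, 0, 0.3], 0],
    [[-0.02, 0, 0], [0, 0, 0.3], 0],
    [[-0.024, 0, 0], [0, 0, 0.3], 0],
  ],
)

```text
t: 19.25
tool_pos: [0.5368, 0.0614, 0.045]
tool_rot: [-0.069, 2.188, -2.186]
contact_force: [-6.5, 0.4, 4.7]
opening: 0.0001
```

```bash
python3 -c "
from h import *
rel([[.5455,.062,.044]])
"
```

```text
t 19.25 pos [0.5368 0.0614 0.045 ] F [-6.48  0.39  4.65] op 0.0001 y [ 0.003  0.001 -1.   ] z [ 0.066 -0.998 -0.001]
turn [ 0.04 -0.02 -0.15]
[0.5455, 0.062, 0.044] -> [-0.0087  0.001  -0.0001]
```

Call:
arm_command(
  steps=[
    [[-0.003, -0.001, 0], [0, 0, 0], 0],
    [[-0.006, -0.001, 0], [0, 0, 0], 0],
    [[-0.009, -0.001, 0], [0, 0, 0], 0],
    [[-0.011, -0.001, 0], [0, 0, 0], 0],
  ],
)

```text
t: 19.65
tool_pos: [0.547, 0.0621, 0.045]
tool_rot: [-0.072, 2.189, -2.187]
contact_force: [-6.1, 1.3, 1.2]
opening: 0.0001
```

Call:
arm_command(
  steps=[
    [[-0.002, 0, 0], [0, 0, 0], 0],
    [[-0.004, 0, 0], [0, 0, 0], 0],
  ],
)

```text
t: 19.85
tool_pos: [0.5506, 0.0623, 0.0446]
tool_rot: [-0.074, 2.189, -2.188]
contact_force: [-5.5, 0.2, 3.2]
opening: -0.0002
```

Call:
arm_command(
  steps=[
    [[-0.002, 0, 0], [0, 0, 0], 0],
    [[-0.004, 0, 0], [0, 0, 0], 0],
  ],
)

```text
t: 20.05
tool_pos: [0.5545, 0.0626, 0.0445]
tool_rot: [-0.076, 2.19, -2.189]
contact_force: [-6.9, 0.2, 3.2]
opening: 0.0005
```

Call:
arm_command(
  steps=[
    [[-0.002, -0.0005, 0], [0, 0, 0.2], 0],
    [[-0.003, -0.0005, 0], [0, 0, 0.2], 0],
  ],
)

```text
t: 20.25
tool_pos: [0.557, 0.0628, 0.0445]
tool_rot: [-0.074, 2.189, -2.188]
contact_force: [-6.2, -0.5, 2.3]
opening: -0.0001
```

Call:
arm_command(
  steps=[
    [[-0.002, -0.0005, 0], [0, 0, 0.2], 0],
    [[-0.0035, -0.0005, 0], [0, 0, 0.2], 0],
  ],
)

```text
t: 20.45
tool_pos: [0.5596, 0.063, 0.0445]
tool_rot: [-0.074, 2.189, -2.187]
contact_force: [-7.7, 0.8, 4.7]
opening: -0.0002
```

Call:
arm_command(
  steps=[
    [[-0.002, -0.0005, 0], [0, 0, 0.2], 0],
    [[-0.0035, -0.0005, 0], [0, 0, 0.2], 0],
  ],
)

```text
t: 20.65
tool_pos: [0.5616, 0.0631, 0.0445]
tool_rot: [-0.075, 2.189, -2.188]
contact_force: [-12.3, -0.3, 6.8]
opening: -0.0003
```

Call:
arm_command(
  steps=[
    [[-0.0015, -0.001, 0], [0, 0, 0.2], 0],
    [[-0.0025, -0.001, 0], [0, 0, 0.2], 0],
  ],
)

```text
t: 20.85
tool_pos: [0.5618, 0.0631, 0.0445]
tool_rot: [-0.079, 2.191, -2.19]
contact_force: [-12.7, -0.7, 7.4]
opening: -0.0001
```

Call:
arm_command(
  steps=[
    [[0.004, 0, 0], [0, 0, 0.3], 0],
    [[0.01, 0, 0], [0, 0, 0.3], 0],
    [[0.016, 0, 0], [0, 0, 0.3], 0],
    [[0.022, 0, 0], [0, 0, 0.3], 0],
    [[0.03, 0, 0], [0, 0, 0.3], 0],
  ],
)

```text
t: 21.35
tool_pos: [0.5325, 0.061, 0.0452]
tool_rot: [-0.07, 2.187, -2.186]
contact_force: [0.2, 0.2, 0.2]
opening: -0.0003
```

Call:
arm_command(
  steps=[
    [[0.02, 0, 0], [0, 0, 0], 0],
    [[0.05, 0, 0], [0, 0, 0], 0],
    [[0.09, 0, 0], [0, 0, 0], 0],
    [[0.12, -0.03, 0], [0, 0, 0], 0],
    [[0.12, -0.08, 0], [0, 0, 0], 0],
  ],
)

```text
t: 21.85
tool_pos: [0.4048, 0.0532, 0.1189]
tool_rot: [-0.084, 2.194, -2.191]
contact_force: [1.4, -0.1, -1.0]
opening: 0.0001
```

Call:
arm_command(
  steps=[
    [[0, -0.04, 0], [0, 0, 0], 0],
    [[0, -0.08, 0], [0, 0, 0], 0],
    [[0, -0.12, 0], [0, 0, 0], 0],
    [[0, -0.12, 0], [0, 0, 0], 0],
  ],
)

```text
t: 22.25
tool_pos: [0.4093, 0.0529, 0.2464]
tool_rot: [-0.068, 2.186, -2.186]
contact_force: [-0.3, -0.4, 0.8]
opening: -0.0002
```

```bash
python3 -c "
from h import *
p=ctrl.get_image('top');q=ctrl.get_image('scene')
rel([])
save(p,'t7.png');save(q,'s7.png')
cv2.imwrite('pics/t7c.png',cv2.resize(p['img'][80:240,170:340,::-1],None,fx=3.7,fy=3.7,interpolation=cv2.INTER_CUBIC))
"
```

```text
t 22.35 pos [0.4068 0.053  0.2404] F [-0.12 -0.12 -0.99] op 0.0001 y [-0.006  0.001 -1.   ] z [ 0.066 -0.998 -0.001]
turn [0.07 0.   0.36]
```

View pics/t7c.png

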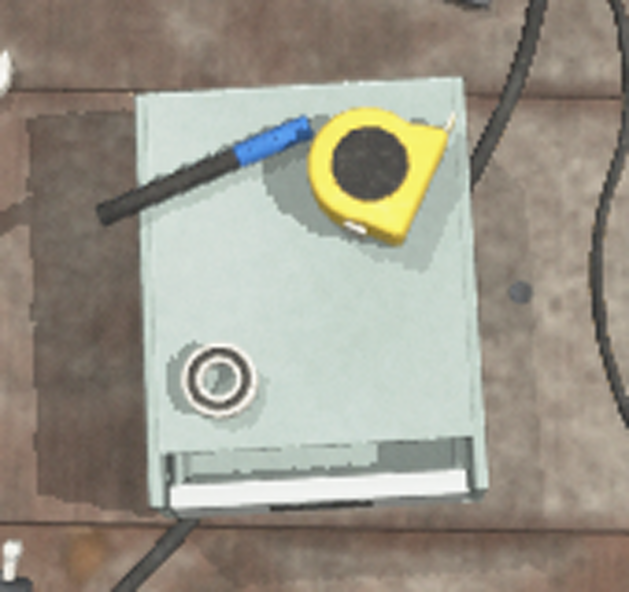

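View pics/s7.png

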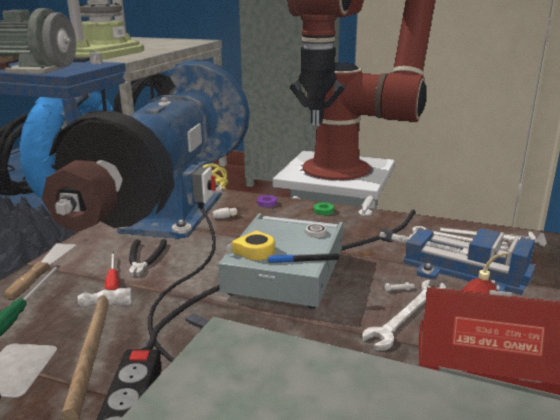

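The drawer front sits at the same pixels as at the start (crop rows ~485–508). It is flush, and the bystanders are unmoved. Handing in.

```bash
python3 -c "
from h import *
print(ctrl.finish_job())"
```

```text
the job is handed in; nothing more can be done
None
```

The larger bearing is in the drawer and the drawer is latched flush again; I handed the job in at about 22.4 s of the 69 s allowed.

- **Opening:** I pressed the front in with the closed fingers until the buffer was felt, at about 14 N along the push and 17 N including vertical rubbing. The drawer then sprang fully out.
- **Bearing:** I gripped the bearing at 35 N and lowered it until it touched the drawer floor (about 6–7 N). I then released it, and the picture showed it lying flat near the middle of the open part.
- **Closing:** I pushed the drawer home slowly to about 14.7 N in all, felt the buffer again, and withdrew.

**Last checks:** In the final top picture the front lies at the same pixels as at the start. The small bearing, tape measure and marker look unmoved there, and the coupler looks unmoved in the scene picture. The arm was clear, with about 1 N or less on the force reading.

- **Not checked:** The bearing cannot be seen inside the closed drawer. I last saw it there before pushing the drawer shut.
- **Readings that disagreed:** The finger opening read 49 mm on the 52 mm bearing, but the grip held throughout. The drawer yaw measured between 2.7 and 4.1 degrees depending on the edge; I worked with 3.8.

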